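Tip the used needle canister into the sharps bin

TASK

Clear the practice desk: pick up the used-needle canister (red cap) and set it down upright on the blue pad of the sharps bin's rocker tray, then let go so that its own weight tips the tray and it slides into the yellow bin, and the empty tray swings back level. Do not push the tray down with the gripper or through the held canister, and leave the unused canister (green cap) where it stands.

Things in the scene. Friction and masses are not known exactly. Their poses are not given: they have to be found in the camera images.
- used_center (a point): Centre, 35 mm above the base, of the used-needle canister: loose white upright cylinder, 36 mm diameter, 70 mm tall, the top 16 mm a RED cap (37 mm); 0.12 to 0.2 kg. z is its axis.
- fresh_center (a point): Centre, 35 mm above the base, of the unused canister, a bystander: same shape but with a GREEN cap. An amber bottle with black cap (32 mm wide, 75 mm tall) and a small green dish (68 mm wide, 22 mm tall) stand near too; centres of these and the canisters are 90 mm or more apart.
- pad (a point): Steel rocker tray, 104 mm wide, rims 8 mm high, face 130 mm above the desk. Origin: centre of its blue pad (48 mm) on the face; z up when level; downhill is -y, open edge 52 mm that way. Pivot 50 mm to +y, with counterweight behind. 50 g on the pad tips it up to 34 deg, -y edge down; polished, so the canister slides off in about 1 s; then it swings back level.
- bin_floor (a point): Centre of the inner floor of the open yellow bin, 5 mm above the desk, 125 mm from the pad to the tray's -y; same axes as the level tray. Inside 155 mm (x) by 175 mm (y); walls 120 mm high at the sides, 140 mm at the far end, 55 mm under the tray. Nothing at the station rises over 150 mm.

How it is judged:
By the outcome, as a careful person would: the job done as asked, in the order asked, and still so for the second after the job is handed in, with the robot touching nothing.
It also fails if it takes over 48 s, if anything falls off the work surface, if the arm or the gripper's body presses on something with over 40 N, if the wrist force passes 120 N, or if a joint passes its speed limit or range.

ROBOT

A 6-joint arm with a two-finger parallel gripper is mounted at the origin on the work surface. World frame = base frame: x ahead of the robot, y to its left, z up, the work surface at z = 0. Lengths are in mm, angles in rad, forces in N, time in s.
With the tool pointing down it reaches from about 325 to 850 mm from the base axis. Payload 4.4 kg.
Tool frame: the origin (TCP) lies midway between the tips of the shut fingers; the grasp point (between the pads) lies 19 mm behind it; z points along the fingers, y is the line along which they close (so a half turn about z gives the same grasp; the last joint's range is limited). The gripper opens to 94 mm and grips with 3 to 60 N. Pads are 16 mm wide; open, the fingers measure 119 mm over their backs; the gripper's body (75 mm by 177 mm) begins 78 mm behind the grasp point.
Start: joints at [0.954, 0.207, 1.542, -0, 1.393, -0.15], TCP at [258.777, 513.48, 205.447] pointing down, gripper open.
Joint ranges: [-2.73, 2.73], [-0.86, 2.22], [0.23, 2.46], [-1.11, 4.25], [0.08, 2.63], [-2.82, 2.82]. Speed limits (rad/s): [2.79, 2.79, 3.14, 3.14, 3.14, 3.14].

INTERFACE

Orientations are given as a unit quaternion [w, x, y, z].
In Python, from cell import arm gives the robot as it stands.
- The arm moves only by the shell command python3 -m pendant 'ROWS' [OPENING] [FORCE]. ROWS is text: rows parted by semicolons, each of 6 numbers parted by spaces: the shift along the tool's x, y, z in cm, then the turn, a rotation vector about the tool's x, y, z in rad. A call has 1 to 20 rows; each row is the pose to reach, as a shift and turn from the pose commanded when the call began, along the tool's axes at that moment; what a row does not reach only later rows make up. A row lasts 1/12 s, in which the tool goes at most 41.7 mm and 7.16 degrees, less where a joint would pass 70% of its speed; a pose out of reach is approached as far as the arm can. A call with a gripper value outside its range is refused whole. OPENING is the opening, from 0 (shut) to 1 (fully open), set as the call begins (- or left out, the last holds). The fingers move at their own pace and stop on an object; FORCE is the grip in N (left out, the last holds). Time passes only in rows, so rows that repeat a pose let the fingers close. It gives the time, the measured TCP pose, the force, the opening and the grip force at its end, in the units of the state.
- arm.observe(): the state, without advancing time (a new reading comes with each control period).
- arm.snapshot(name): name is "side" or "top" or "wrist"; returns a dict with "pixels" (480x640x3 uint8, red, green, blue), "K" (3x3 intrinsics, pixels), "cam_to_world" (4x4, takes a point from camera to world coordinates). Camera axes: x right, y up, looking along -z (the intrinsics and any distortion apply to the point x, -y, -z); pixel columns grow to the right and rows downward; lengths in mm; the calibration is good to about 2 mm. A picture is of the moment at which its call begins. There is no depth.
- arm.hand_in(): hands the job in; it is judged then, once.
The state is a dict: "t": time; "q": joint angles; "joint_velocities": joint speeds; "effort": joint torques, N m; "ee_pos": TCP position; "tool_rot": TCP orientation; "wrist_force": force on the tool from outside, world axes, zero at the start; "moment": the same for the moment, N m; "finger_gap": opening from 0.0 (shut) to 1.0 (fully open); "finger_force": force on a finger pad.
Only numpy, scipy, OpenCV 4.12 (cv2) and the standard library are available. Lean on these libraries where they do the work, as an engineer would, in place of code of your own. Each camera call takes 0.05 s, during which the arm holds its last target. There are 200 camera calls.

## Working session

There is one attempt and no reset: what is moved stays moved. The work goes in short steps, Python scripts to look and compute and a shell command to move; the robot and the scene stay as the last step left them, time stands still between calls to the robot, and variables do not carry over. Pictures are saved under pics/ and viewed, at most 10 in all, crops included, and the job is handed in when it is done.

```bash
mkdir -p pics; cat > h.py <<'E'
import numpy as np, cv2, json
from cell import arm
def snap(name,fn):
    s=arm.snapshot(name); cv2.imwrite(f'pics/{fn}.png',s['pixels'][:,:,::-1])
    np.savez(f'pics/{fn}.npz',K=s['K'],T=s['cam_to_world'],**({'dist':s['dist']} if 'dist' in s else {})); return s
def ray(fn,u,v):
    d=np.load(f'pics/{fn}.npz');K,T=d['K'],d['T']
    p=np.linalg.inv(K)@[u,v,1]; r=T[:3,:3]@[p[0],-p[1],-1]
    return T[:3,3],r
def at(fn,u,v,z):
    o,r=ray(fn,u,v); return o+r*(z-o[2])/r[2]
E
python3 - <<'E'
from h import *
for n in('top','side'):
    s=snap(n,n+'0'); print(s.keys(),s['K'].tolist(),s['cam_to_world'].round(3).tolist())
print(arm.observe())
E
```

```text
dict_keys(['pixels', 'K', 'cam_to_world']) [[541.4140409819696, 0.0, 323.4555273897548], [0.0, 541.4140409819696, 243.65394219662147], [0.0, 0.0, 1.0]] [[-0.007, 0.982, -0.189, 300.654], [-1.0, -0.005, 0.009, 3.852], [0.008, 0.19, 0.982, 1222.513], [0.0, 0.0, 0.0, 1.0]]
dict_keys(['pixels', 'K', 'cam_to_world']) [[477.88738647320474, 0.0, 317.66896978373256], [0.0, 477.88738647320474, 239.05306666740788], [0.0, 0.0, 1.0]] [[-0.987, 0.1, -0.126, 452.023], [-0.161, -0.614, 0.773, 598.882], [-0.0, 0.783, 0.622, 569.569], [0.0, 0.0, 0.0, 1.0]]
{'t': 0.1, 'q': array([ 9.53501052e-01,  2.07332969e-01,  1.54279317e+00, -2.41248562e-06,
        1.39350503e+00, -1.50518086e-01]), 'joint_velocities': array([-1.08451073e-03, -2.58809130e-03,  6.12219326e-04,  1.43225374e-03,
        6.34550168e-06,  2.17572866e-03]), 'effort': array([-1.30195960e-03, -3.71866965e+01, -2.82293379e+01,  6.99587376e-02,
        3.10814381e-02, -4.45502451e-05]), 'ee_pos': array([258.35169377, 512.88016253, 204.41646224]), 'tool_rot': array([-3.80656920e-04,  2.31275241e-01,  9.72887827e-01, -9.45506823e-04]), 'wrist_force': array([ 0.07398946,  0.72576602, -0.28103607]), 'moment': array([ 0.00253083, -0.04409761, -0.01080394]), 'finger_force': 0.0, 'finger_gap': 0.9955549899591388}
```

View pics/top0.png

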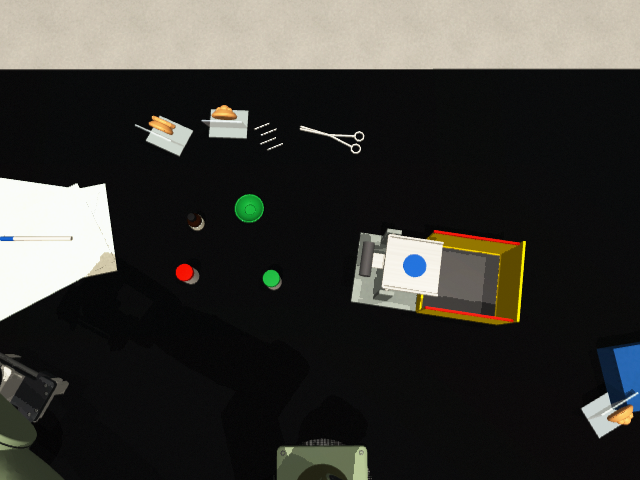

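View pics/side0.png

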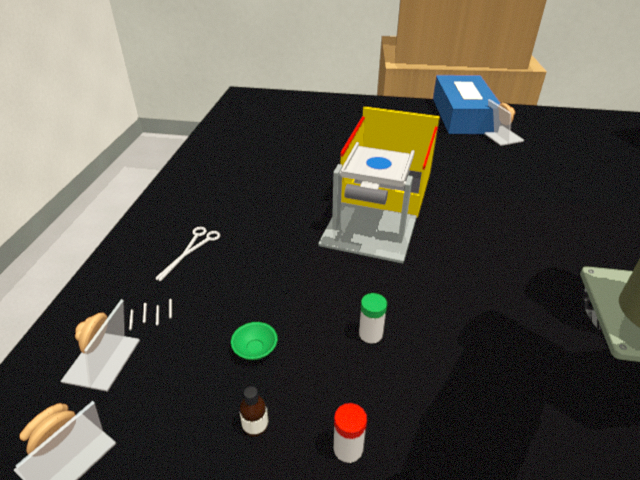

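The top view shows the red cap near (185,272), the green cap near (271,278), the bottle near (196,220), the dish near (249,208) and the blue pad near (414,265). The bin is to the pad's right, so downhill is roughly world -y. In the side view the red cap is near (350,420) and the pad near (378,163).

```bash
cat >> h.py <<'E'
def blob(fn,col,box):
    im=cv2.imread(f'pics/{fn}.png').astype(int); b,g,r=im[...,0],im[...,1],im[...,2]
    m={'red':(r>120)&(g<60)&(b<60),'green':(g>90)&(r<60)&(b<110),'blue':(b>150)&(r<90)}[col]
    v,u=np.nonzero(m[box[1]:box[3],box[0]:box[2]]); return u.mean()+box[0],v.mean()+box[1],len(u)
E
python3 - <<'E'
from h import *
for c,box,z in(('red',(150,240,215,300),70),('green',(255,260,300,300),70),('blue',(390,240,440,290),130)):
    u,v,n=blob('top0',c,box); print('top',c,u,v,n,at('top0',u,v,z).round(1))
for c,box,z in(('red',(320,390,380,460),63),('green',(350,280,400,330),63),('blue',(350,145,400,180),130)):
    u,v,n=blob('side0',c,box); print('side',c,u,v,n,at('side0',u,v,z).round(1))
# tray corners in top (z=138 rims)
for p in((386,236),(443,240),(440,296),(382,291)): print(at('top0',*p,136).round(1))
for p in((526,243),(519,321)): print('binfar',at('top0',*p,140).round(1))
print('bottle',at('top0',194,219,75).round(1),'dish',at('top0',249,208,22).round(1))
E
```

```text
top red 183.9198312236287 271.9451476793249 237 [463.  292.4  70. ]
top green 270.83116883116884 277.991341991342 231 [448.8 106.2  70. ]
top blue 414.2166246851385 265.3879093198992 397 [ 465.3 -191.4  130. ]
side red 350.0064446831364 420.0343716433942 931 [464.  295.2  63. ]
side green 373.4135338345865 304.7894736842105 532 [450.3 108.4  63. ]
side blue 378.52403846153845 162.74519230769232 208 [ 466.7 -188.7  130. ]
[ 525.6 -134.7  136. ]
[ 516.6 -251.5  136. ]
[ 401.9 -239.8  136. ]
[ 412.7 -123.4  136. ]
binfar [ 508.7 -420.1  140. ]
binfar [ 350.9 -393.8  140. ]
bottle [578.2 274.1  75. ] dish [616.2 162.2  22. ]
```

```bash
cat >> h.py <<'E'
from scipy.spatial.transform import Rotation as R
def go(p,yang):
    s=arm.observe(); r=R.from_quat(s['tool_rot'],scalar_first=True)
    y=np.array([np.cos(yang),np.sin(yang),0]); z=np.array([0,0,-1.]); x=np.cross(y,z)
    t=R.from_matrix(np.c_[x,y,z])
    print('at',s['ee_pos'].round(1),'shift cm',(r.inv().apply(np.array(p)-s['ee_pos'])/10).round(2),'turn',(r.inv()*t).as_rotvec().round(3))
E
python3 -c "
from h import *
go([463.5,293.5,160],-0.12)"
```

```text
at [258.4 512.9 204.4] shift cm [-28.19 -10.35   4.45] turn [-2.000e-03  1.000e-03  1.224e+00]
```

```bash
python3 -m pendant '-2.8 -1 0.4 0 0 0.12; -5.6 -2.1 0.9 0 0 0.24; -8.5 -3.1 1.3 0 0 0.36; -11.3 -4.1 1.8 0 0 0.49; -14.1 -5.2 2.2 0 0 0.61; -16.9 -6.2 2.7 0 0 0.73; -19.7 -7.2 3.1 0 0 0.85; -22.6 -8.3 3.6 0 0 0.97; -25.4 -9.3 4 0 0 1.1; -28.2 -10.35 4.4 0 0 1.224; -28.2 -10.35 4.4 0 0 1.224; -28.2 -10.35 4.4 0 0 1.224; -28.2 -10.35 4.4 0 0 1.224; -28.2 -10.35 4.4 0 0 1.224' 1 20
python3 - <<'E'
from h import *
snap('wrist','w1'); go([463.5,293.5,26],-0.12)
u,v,n=blob('w1','red',(0,0,640,480)); print(u,v,n,at('w1',u,v,70))
E
```

```text
t: 1.27
ee_pos: [463.2, 294.9, 161.4]
tool_rot: [-0.0, 0.748, 0.664, -0.0]
wrist_force: [0.3, -0.1, -0.3]
finger_gap: 1.002
finger_force: 0.0
at [463.2 295.1 161.5] shift cm [-0.16  0.06 13.55] turn [-0.    -0.     0.002]
319.95652173913044 242.04347826086956 92 [464.11153327 296.53942746  70.        ]
```

View pics/w1.png

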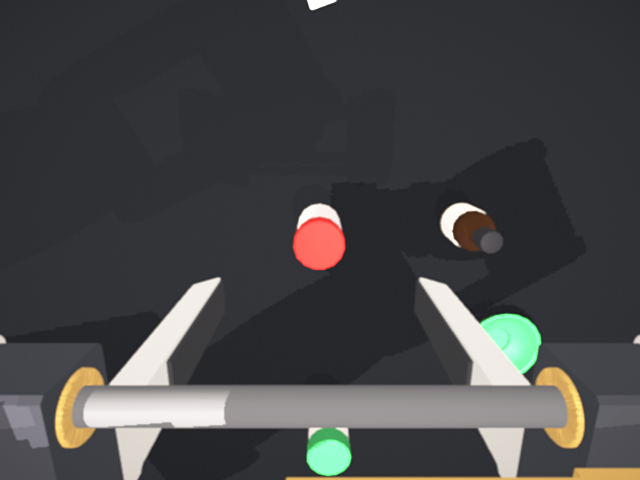

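The wrist view shows the red cap centred at (319,243), midway between the fingers and clear of the bottle (485,240). It maps to within 2 mm of the TCP, so I go straight down and grip.

```bash
python3 -m pendant '0 0 2 0 0 0; 0 0 4 0 0 0; 0 0 6 0 0 0; 0 0 8 0 0 0; 0 0 10 0 0 0; 0 0 11.5 0 0 0; 0 0 12.7 0 0 0; 0 0 13.4 0 0 0; 0 0 13.4 0 0 0; 0 0 13.4 0 0 0' 1 20
python3 -m pendant '0 0 0 0 0 0; 0 0 0 0 0 0; 0 0 0 0 0 0; 0 0 0 0 0 0; 0 0 0 0 0 0; 0 0 0 0 0 0; 0 0 0 0 0 0; 0 0 0 0 0 0; 0 0 0 0 0 0; 0 0 0 0 0 0' 0 20
python3 -m pendant '0 0 -1 0 0 0; 0 0 -3 0 0 0; 0 0 -6 0 0 0; 0 0 -9 0 0 0; 0 0 -12 0 0 0; 0 0 -15 0 0 0; 0 0 -18 0 0 0; 0 0 -20 0 0 0; 0 0 -21 0 0 0; 0 0 -21 0 0 0; 0 0 -21 0 0 0'
python3 - <<'E'
from h import *
go([466,-190,236],-0.12); snap('side','side1'); snap('wrist','w2')
a=cv2.imread('pics/side1.png')[60:480,200:600]; b=cv2.imread('pics/w2.png')
cv2.imwrite('pics/c2.png',np.hstack([a,cv2.resize(b[140:480,120:520],(400,420))]))
E
```

```text
t: 2.15
ee_pos: [464.1, 294.6, 27.7]
tool_rot: [0.0, 0.748, 0.664, 0.0]
wrist_force: [-0.1, 0.5, -0.9]
finger_gap: 0.999
finger_force: 0.0
t: 2.98
ee_pos: [463.8, 294.1, 27.3]
tool_rot: [-0.0, 0.748, 0.663, -0.0]
wrist_force: [-0.5, -0.2, 0.0]
finger_gap: 0.391
finger_force: 20.0
t: 3.9
ee_pos: [463.7, 294.0, 237.0]
tool_rot: [-0.0, 0.748, 0.663, -0.0]
wrist_force: [-0.2, 1.0, -1.7]
finger_gap: 0.389
finger_force: 20.0
at [463.7 294.  237. ] shift cm [-48.02   6.03   0.11] turn [-0.  0. -0.]
```

View pics/c2.png

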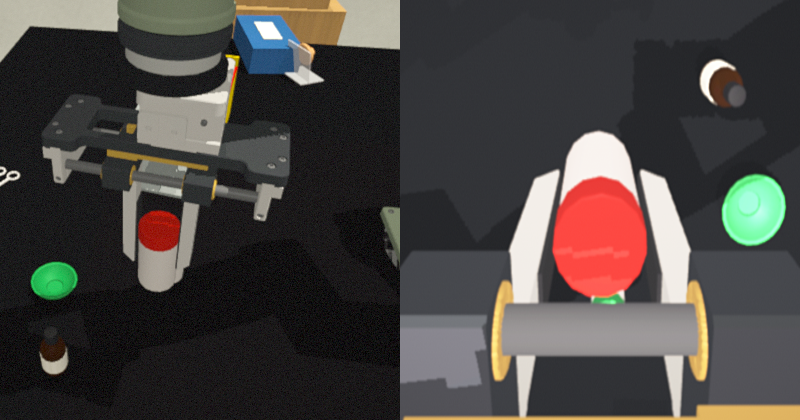

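The canister is held upright between the fingers (cap near (160,230) in the left half), so I carry it straight to above the pad.

```bash
python3 -m pendant '-1 0.1 0 0 0 0; -3 0.4 0 0 0 0; -6 0.7 0 0 0 0; -9 1.1 0 0 0 0; -12 1.5 0 0 0 0; -15 1.9 0 0 0 0; -18 2.2 0 0 0 0; -21 2.6 0 0 0 0; -24 3 0 0 0 0; -27 3.4 0 0 0 0; -30 3.8 0 0 0 0; -33 4.1 0 0 0 0; -36 4.5 0 0 0 0; -39 4.9 0 0 0 0; -42 5.3 0 0 0 0; -45 5.6 0 0 0 0; -47 5.9 0 0 0 0; -48 6 0 0 0 0; -48 6 0 0 0 0; -48 6 0 0 0 0'
python3 -m pendant '0 0 1 0 0 0; 0 0 3 0 0 0; 0 0 4.5 0 0 0; 0 0 5.5 0 0 0; 0 0 6 0 0 0; 0 0 6 0 0 0; 0 0 6 0 0 0; 0 0 6 0 0 0'
python3 - <<'E'
from h import *
go([466,-190,160],-0.12); snap('side','side2'); snap('top','top2')
a=cv2.imread('pics/side2.png')[80:280,270:470]; b=cv2.imread('pics/top2.png')[180:340,330:530]
cv2.imwrite('pics/c3.png',np.hstack([cv2.resize(a,(500,500)),cv2.resize(b,(300,240)) if 0 else cv2.copyMakeBorder(cv2.resize(b,(300,240)),0,260,0,0,0)]))
E
```

```text
t: 5.67
ee_pos: [465.4, -189.1, 236.4]
tool_rot: [-0.001, 0.749, 0.663, -0.0]
wrist_force: [-0.8, 0.2, -1.5]
finger_gap: 0.389
finger_force: 20.0
t: 6.33
ee_pos: [466.9, -189.7, 178.4]
tool_rot: [0.001, 0.748, 0.664, 0.0]
wrist_force: [-0.1, 0.1, -1.8]
finger_gap: 0.39
finger_force: 20.0
at [ 466.9 -189.7  178.4] shift cm [-0.04 -0.09  1.84] turn [0.002 0.001 0.001]
```

View pics/c3.png

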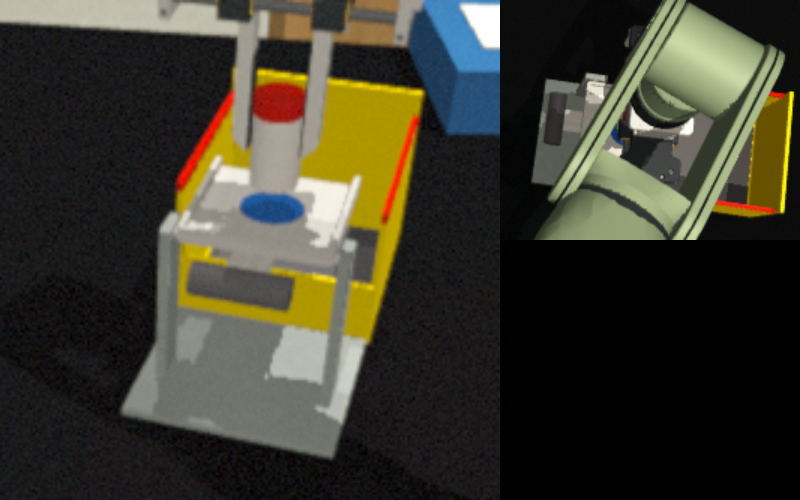

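The canister is over the pad in the side view (base near (275,185), pad centre (272,208) in the crop), about 20 mm above it. I lower most of the way and check the gap.

```bash
python3 -m pendant '0 0 0.4 0 0 0; 0 0 0.8 0 0 0; 0 0 1.2 0 0 0; 0 0 1.5 0 0 0; 0 0 1.7 0 0 0; 0 0 1.7 0 0 0; 0 0 1.7 0 0 0; 0 0 1.7 0 0 0'
python3 - <<'E'
from h import *
print(np.mean([arm.observe()['ee_pos'] for _ in range(3)],0)); snap('side','side3')
a=cv2.imread('pics/side3.png')[110:190,330:430]
cv2.imwrite('pics/c4.png',cv2.resize(a,(750,600),interpolation=cv2.INTER_CUBIC))
d=np.load('pics/side3.npz');K,T=d['K'],d['T']
# predicted rows of front (camera-side) base edge at given base height
for z in(130,132,134,136,138):
    p=np.linalg.inv(T)@[466+18*-.16,-190+18*.987,z,1]; q=K@[p[0],-p[1],-p[2]]; q/=q[2]; print(z,(q[0]-330)*7.5,(q[1]-110)*7.5)
E
```

```text
t: 7.1
ee_pos: [466.2, -189.7, 160.5]
tool_rot: [0.0, 0.748, 0.663, 0.0]
wrist_force: [0.7, -0.1, -2.0]
finger_gap: 0.388
finger_force: 20.0
[ 466.22412111 -189.66856713  160.52095727]
130 374.3609180688027 430.1207321772688
132 375.0255864227295 422.89667957744456
134 375.69216041804253 415.6519152143254
136 376.3606482618785 408.38634988736203
138 377.0310582085698 401.09989388304916
```

View pics/c4.png

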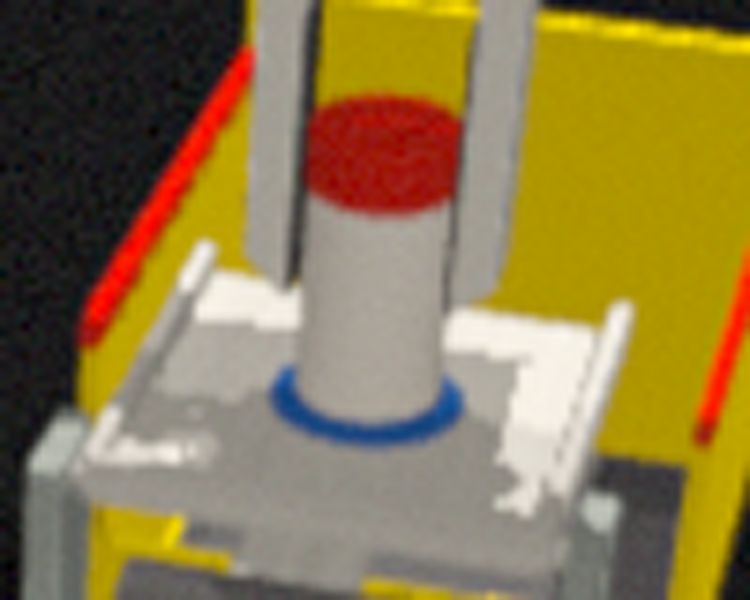

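The base edge is near row 425 (about 132 mm, so a gap of roughly 2 mm), centred in the blue ring, and the tray is level. I come down 1 mm and let go.

```bash
python3 -m pendant '0 0 0.1 0 0 0; 0 0 0.1 0 0 0; 0 0 0.1 0 0 0; 0 0 0.1 0 0 0'
python3 -m pendant '0 0 0 0 0 0; 0 0 0 0 0 0; 0 0 0 0 0 0; 0 0 0 0 0 0; 0 0 0 0 0 0; 0 0 0 0 0 0; 0 0 0 0 0 0; 0 0 0 0 0 0; 0 0 0 0 0 0; 0 0 0 0 0 0; 0 0 0 0 0 0; 0 0 0 0 0 0; 0 0 0 0 0 0; 0 0 0 0 0 0; 0 0 0 0 0 0; 0 0 0 0 0 0; 0 0 0 0 0 0; 0 0 0 0 0 0' 1
python3 - <<'E'
from h import *
snap('side','side4')
a=cv2.imread('pics/side4.png')[80:260,290:470]
cv2.imwrite('pics/c5.png',cv2.resize(a,(600,600),interpolation=cv2.INTER_CUBIC))
E
```

```text
t: 7.48
ee_pos: [466.1, -189.6, 159.5]
tool_rot: [0.0, 0.748, 0.663, -0.0]
wrist_force: [-0.2, 0.1, -2.2]
finger_gap: 0.391
finger_force: 20.0
t: 8.98
ee_pos: [466.1, -189.6, 159.4]
tool_rot: [-0.0, 0.748, 0.663, -0.0]
wrist_force: [-0.6, 0.7, 0.1]
finger_gap: 1.0
finger_force: 0.0
```

View pics/c5.png

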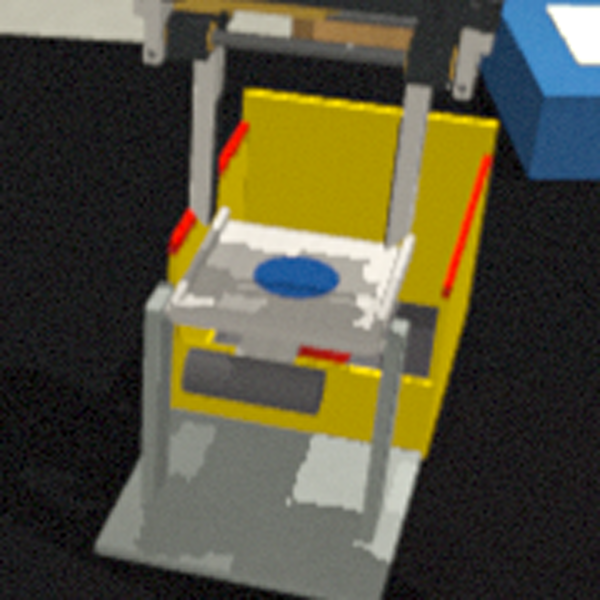

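The tray is empty and back near level. The red cap shows at (325,355), inside the bin below the tray. I retreat straight up, then sideways so the top camera can see.

```bash
python3 -m pendant '0 0 -1 0 0 0; 0 0 -3 0 0 0; 0 0 -5 0 0 0; 0 0 -7 0 0 0; 0 0 -9 0 0 0; 0 0 -10 0 0 0; 3 0 -10 0 0 0; 6 0 -10 0 0 0; 9 0 -10 0 0 0; 12 0 -10 0 0 0; 15 0 -10 0 0 0; 18 0 -10 0 0 0; 21 0 -10 0 0 0; 23 0 -10 0 0 0; 24 0 -10 0 0 0; 24 0 -10 0 0 0; 24 0 -10 0 0 0; 24 0 -10 0 0 0; 24 0 -10 0 0 0; 24 0 -10 0 0 0'
python3 - <<'E'
from h import *
snap('top','top5'); snap('side','side5')
a=cv2.imread('pics/top5.png')[180:340,150:550]
b=cv2.imread('pics/side5.png')[90:270,300:460]
cv2.imwrite('pics/c6.png',np.vstack([cv2.resize(a,(800,320)),cv2.copyMakeBorder(cv2.resize(b,(249,280)),0,0,0,551,0)]))
E
```

```text
t: 10.7
ee_pos: [494.9, 47.6, 259.4]
tool_rot: [0.0, 0.749, 0.663, -0.0]
wrist_force: [0.5, 1.3, -0.9]
finger_gap: 0.998
finger_force: 0.0
```

View pics/c6.png

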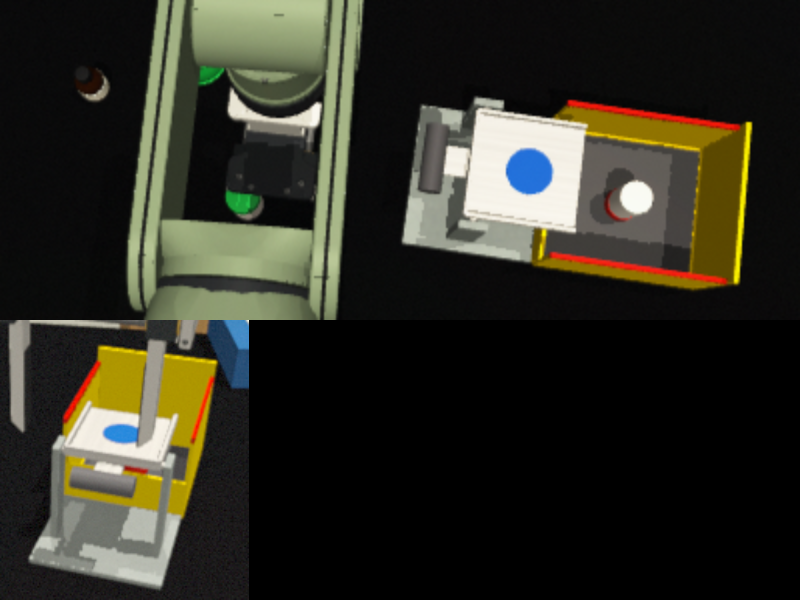

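The used canister stands cap-down in the bin at (630,200). The tray is level and empty, and the green-capped canister is still standing at (243,203). The arm is clear of everything.

```bash
python3 -c "
from cell import arm
print(arm.hand_in())"
```

```text
the job is handed in; nothing more can be done
None
```

The used canister (red cap) tipped off the tray into the yellow bin, where it landed cap-down; the tray swung back level, the green-capped canister was left standing in place, and the job was handed in at about 11 s.

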